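# Close and latch the glazed proofing frame

### The arm

A 6-joint arm with a two-finger parallel gripper is mounted at the origin on the work surface. World frame = base frame: x ahead of the robot, y to its left, z up, the work surface at z = 0. Lengths are in m, angles in rad, forces in N, time in s.
With the tool pointing down it reaches from about 0.35 to 0.775 m from the base axis. Payload 7.3 kg.
Tool frame: the origin (TCP) lies on the centre line of the jaws, within the pads' length; the fingertips stand 11 mm ahead of it and the grasp point (between the pads) lies 8 mm behind it; y points along the fingers, z is the direction in which the jaws open and shut, and the axes are right-handed (so a half turn about y gives the same grasp; the last joint's range is limited). The gripper opens to 92 mm and grips with 3 to 60 N. Pads are 19 mm wide; open, the fingers measure 130 mm over their backs; the gripper's body (75 mm by 190 mm) begins 47 mm behind the grasp point.
Start: joints at [-1.249, 0.342, 1.524, -0, 1.275, -0.146], TCP at [0.237, -0.469, 0.238] pointing down, gripper open.
Joint ranges: [-2.53, 2.53], [-0.77, 2.02], [0.04, 2.7], [-1, 4.14], [0.28, 2.66], [-3.11, 3.11]. Speed limits (rad/s): [2.57, 2.57, 3.14, 3.14, 3.14, 3.14].

### API

Orientations are given as [roll, pitch, yaw] about the fixed x, y, z axes, in that order (R = Rz(yaw) Ry(pitch) Rx(roll)).
In Python, from cell import robot, cams gives the robot as it stands.
- The arm moves only by the tool apply_moves, never from a script. Its argument "plan" is a list of rows, each a list of 7 numbers: the shift along the tool's x, y, z in m, then the turn, a rotation vector about the tool's x, y, z in degrees, then the gripper command: -1 is fully open, 1 is shut, values between are in proportion. A call has exactly 5 rows; each row is the pose to reach, as a shift and turn from the pose commanded when the call began, along the tool's axes at that moment; what a row does not reach only later rows make up. A row lasts 1/8 s, in which the tool goes at most 62.5 mm and 10.7 degrees, less where a joint would pass 70% of its speed; a pose out of reach is approached as far as the arm can. A call with a gripper value outside its range is refused whole. The fingers move at their own pace and stop on an object; "squeeze" is the grip in N (left out, the last holds). Time passes only in rows, so rows that repeat a pose let the fingers close, or fill a call up. It gives the time, the measured TCP pose, the force and the opening at its end, in the units of the state.
- robot.observe(): the state, without advancing time (a new reading comes with each control period).
- cams.read_camera(name): name is "scene" or "top" or "wrist"; returns the picture (400x640x3 uint8, blue, green, red); there is no depth.
- cams.calibration(name): a dict with "fx", "fy", "cx", "cy" (pixels), "dist" ([k1, k2, p1, p2, k3] as OpenCV has them; the pictures are not rectified), "extrinsics" (4x4, takes a point from world to camera coordinates); the wrist camera has in their place "T_tool_cam" (4x4, takes a point from camera to tool coordinates, whose origin is the TCP and whose axes are the tool frame's). Camera axes: x right, y up, looking along -z (the intrinsics and any distortion apply to the point x, -y, -z); pixel columns grow to the right and rows downward; lengths in m; the calibration is good to about 2 mm. A picture is of the moment at which its call begins: read the wrist's pose just before it. calibration takes no time and is no camera call.
- robot.hand_in(): hands the job in, once; it reports no verdict.
The state is a dict: "time": time; "qpos": joint angles; "qvel": joint speeds; "joint_efforts": joint torques, N m; "tool_pos": TCP position; "tool_rot": TCP orientation; "contact_force": force on the tool from outside, world axes, zero at the start; "torque": the same for the moment, N m; "opening": finger opening in m.
Only numpy, scipy, OpenCV 4.12 (cv2) and the standard library are available. Lean on these libraries where they do the work, as an engineer would, in place of code of your own. Each camera call takes 0.05 s, during which the arm holds its last target. There are 200 camera calls.

### The job

Lower the hinged glass frame gently until it lies flat on the bed of the proofing board, without touching the glass or pressing hard on the frame. Then lift the spring-loaded turnbutton, turn it over the frame's near rail and let it drop fully home in the slot of the steel strike, so that the frame is secured. Leave everything else on the table undisturbed.

Things in the scene. Friction and masses are not known exactly. Their poses are not given: they have to be found in the camera images.
- press: fixed plywood proofing board, 300 x 280 x 20 mm, with a raised bed on it; origin on the table under the middle (the board spans its own x -165..135 mm, y +-140 mm). Its x axis points from the turnbutton to the frame's hinge, y to its left, z up
- frame (a joint): angle of the hinged glazed wooden frame: 0 = flat, resting on the bed's springy felt pads (closed; gives 1 to 3 mm when pressed), grows as its near edge rises, up to 1.5 rad. Stiff hinge: it stays where it is left. Rails 20 mm thick, 220 mm wide over all; near rail 155 to 185 mm from the hinge line, side rails over y 86..110 mm each side
- frame_hinge (a point): middle of the frame's hinge line, 46 mm above the table at press x = +100 mm; the line runs along the press's y axis. Axes: those of the frame (turn with it)
- front_edge (a point): middle of the top of the near rail, 170 mm from the hinge line, 56 mm above the table when closed. Own -x points away from the hinge, z out of the top face. Around it is the steel strike: two plates, each 45 mm along the rail, 30 deep, 9 high, with a 27 mm open slot between. The slot's middle is up to 7 mm to either side of this point; not measured: find it by eye or by feel
- button (a joint): angle of the steel turnbutton about its upright pivot, counterclockwise from above: 0 = its arm points along press +x, square over the near rail; 2 to 2.8 = swung away; range -0.35..2.9. Stays where it is left. The arm drops home somewhere between -0.2 and 0.2, depending on where the slot is
- stem (a joint): height of the spring-loaded turnbutton above its lowest position, 0..0.022 m; a spring pulls it down with 5 to 7 N. 0 = down (arm underside 53 mm above the table, 3 mm below the closed rail's top: it must be lifted to swing over the rail); about 0.010 = lying on top of the strike's plates; about 0.001 = home in the slot
- wing_top (a point): middle of the top of the turnbutton's grip, on the pivot axis (press x = -125 mm, y = 0), 97 mm above the table when down. The grip is an upright bar 50 mm long, 14 thick, 34 high, on a flat arm 18 wide, 10 thick, which reaches 70 mm from the pivot to its tip and 25 mm the other way. Axes: x along the arm to its tip and along the grip's length, z up
- ink_tin: closed ink tin standing, 80 mm diameter, 100 mm high, origin under its centre; leave alone
- ink_tube: black ink bottle standing, 48 mm diameter, 170 mm high, origin under its centre; leave alone
- brayer: hand ink roller lying down (rubber roll 90 x 36 mm, handle 85 mm to its own -x), origin under the roll's middle; leave alone
- type_a: dark wooden printing block 60 x 35 x 23 mm lying on the board's near left corner, origin under its centre; leave alone
- type_b: dark wooden printing block 35 x 50 x 23 mm lying on the board's near right corner, origin under its centre; leave alone
- lino: mounted lino plate 90 x 70 x 10 mm lying flat, origin under its centre; leave alone
- glass_mid (a point): middle of the top face of the frame's fragile glass pane, 125 x 172 x 4 mm, which lies 8 mm below the rails' top face. Axes: those of the frame

How it is judged:
On the way, in this order (a step that is already met when the one before it is completed fails the run):
1. the frame lies flat on the bed, with the turnbutton still swung away (value of joint frame below 0.03 rad and value of joint button above 1 rad), for 0.2 s.
2. the turnbutton has been turned over the rail and dropped into the strike's slot (value of joint frame below 0.025 rad and value of joint button between -0.26 and 0.26 rad and value of joint stem below 0.006 m), for 0.2 s.
At the end, for the whole second after the job is handed in: the frame is closed (within 0.025 rad of flat) and the turnbutton's arm lies at rest over the near rail (within 0.26 rad of square), down in the slot of the strike (stem below 6 mm; resting on top of the plates, at about 10 mm, is not home) (all of step 2 and velocity of joint button between -0.1 and 0.1 rad/s); the robot touches nothing.
It fails at once if the frame slammed (closing faster than 2.5 rad/s) (velocity of joint frame below -2.5 rad/s).
It fails at once if the robot pressed on the glass (more than 3 N) (contact force between any of the arm, the fingers and frame_c4 above 3 N).
It fails at once if the robot pressed on the frame with more than 40 N (contact force between any of the arm, the fingers and frame above 40 N).
It fails at once if another thing on the table was moved by more than 30 mm (distance of any of ink_tin, ink_tube, brayer, type_a, type_b, lino from where it was at the start of the episode above 0.03 m).
It also fails if it takes over 67 s, if anything falls off the work surface, if the arm or the gripper's body presses on something with over 40 N, if the wrist force passes 120 N, or if a joint passes its speed limit or range.

## Working session

There is one attempt and no reset: what is moved stays moved. The work goes in short steps, Python scripts to look and compute and a tool call to move; the robot and the scene stay as the last step left them, time stands still between calls to the robot, and variables do not carry over. Pictures are saved under pics/ and viewed, about 8 in all and at most 12, crops included, and the job is handed in when it is done.

Besides the shell and the picture viewer there is one more tool, called after "Emit:" by a JSON object that holds its "method" and its "body". apply_moves: Moves the arm, as the interface text tells. Its arguments: {"type":"object","properties":{"plan":{"type":"array","items":{"type":"array","items":{"type":"number"}}},"squeeze":{"type":"number"}},"required":["plan"]}

```bash
mkdir -p pics; ls
python3 - <<'E'
from cell import robot,cams
import cv2
print(robot.observe())
for n in ("scene","top"):
    cv2.imwrite(f"pics/{n}0.png",cams.read_camera(n))
    print(n,cams.calibration(n))
print(cams.calibration("wrist"))
E
```

```text
pics
{'time': 0.0, 'qpos': array([-1.24900251e+00,  3.42728542e-01,  1.52502633e+00,  1.42043817e-05,
        1.27539099e+00, -1.45994490e-01]), 'qvel': array([ 0.00045042,  0.00135368,  0.00082283,  0.00044313,  0.0004443 ,
       -0.00094869]), 'joint_efforts': array([-1.14687671e-03, -4.31246567e+01, -2.44225305e+01,  7.17203692e-02,
        5.59252349e-02, -1.25113656e-04]), 'tool_pos': array([ 0.23663039, -0.46820896,  0.23703868]), 'tool_rot': array([-1.57233104e+00,  2.39393834e-04, -2.67380867e+00]), 'contact_force': array([-0.85854619, -0.41112223, -1.39053814]), 'torque': array([-0.00745911,  0.03355693,  0.02679835]), 'opening': 0.09185635370427908}
scene {'fx': 394.7977664432451, 'fy': 394.7977664432451, 'cx': 322.58759391179274, 'cy': 198.70223819133474, 'dist': array([-0.04797121,  0.        ,  0.        ,  0.        ,  0.        ]), 'extrinsics': array([[ 6.96959250e-01,  7.17110473e-01,  6.10936315e-04,
        -4.20285277e-01],
       [-5.57114089e-01,  5.40922049e-01,  6.30100967e-01,
         2.29782054e-01],
       [ 4.51521533e-01, -4.39495059e-01,  7.76512974e-0
[... 404 characters left out ...]
0.0405222 ,  0.22034761, -0.57254517],
       [-0.22026658, -0.00650928,  0.97541799, -0.76235392],
       [ 0.        ,  0.        ,  0.        ,  1.        ]])}
{'fx': 286.633418857926, 'fy': 286.633418857926, 'cx': 319.8647525828529, 'cy': 200.96255996455392, 'dist': array([-0.00911963,  0.        ,  0.        ,  0.        ,  0.        ]), 'T_tool_cam': array([[ 2.14708101e-04, -9.64998590e-01, -2.62254982e-01,
        -7.08029734e-02],
       [ 1.29028603e-04,  2.62255013e-01, -9.64998597e-01,
        -1.47491885e-01],
       [ 9.99999969e-01,  1.73354622e-04,  1.80820696e-04,
         8.01303656e-04],
       [ 0.00000000e+00,  0.00000000e+00,  0.00000000e+00,
         1.00000000e+00]])}
```

View pics/scene0.png

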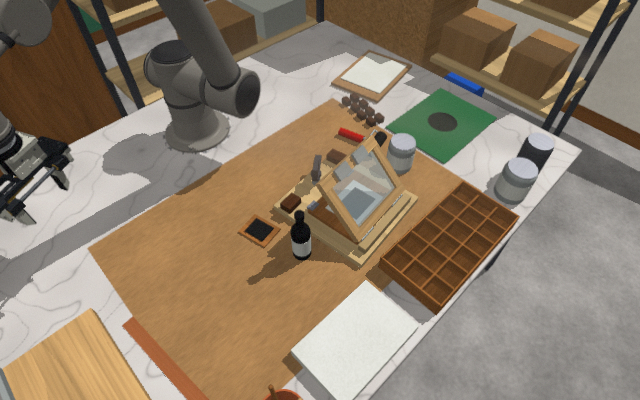

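View pics/top0.png

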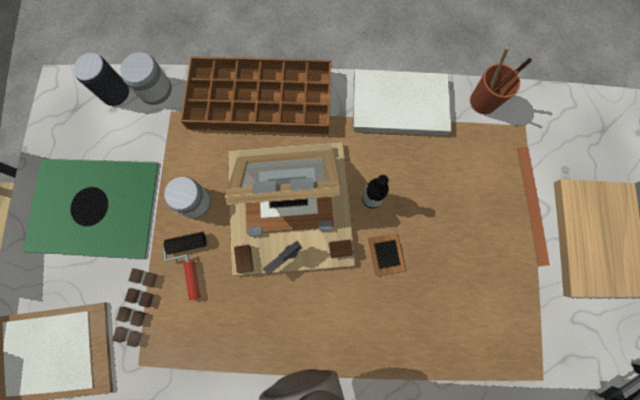

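The top view shows the board at about (230..355, 145..272) px with its hinge at the far side. The frame stands open and the turnbutton is at about (282,257). The blocks are at (244,258) and (341,249), the tin at (186,197), the bottle at (376,190). I'll enlarge both views.

Run:
```python
import cv2
a=cv2.imread("pics/top0.png")[130:285,215:400]; b=cv2.imread("pics/scene0.png")[120:270,260:430]
a=cv2.resize(a,None,fx=4,fy=3.8,interpolation=cv2.INTER_CUBIC) if 0 else cv2.resize(a,None,fx=3.8,fy=3.8,interpolation=cv2.INTER_CUBIC)
cv2.imwrite("pics/topc.png",a); cv2.imwrite("pics/scenec.png",cv2.resize(b,None,fx=4,fy=4,interpolation=cv2.INTER_CUBIC))
```

```text
(no output)
```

View pics/topc.png

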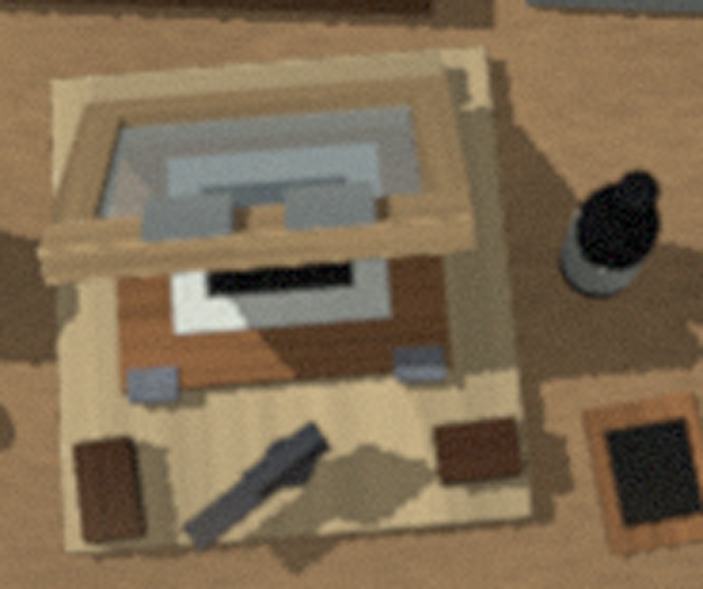

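View pics/scenec.png

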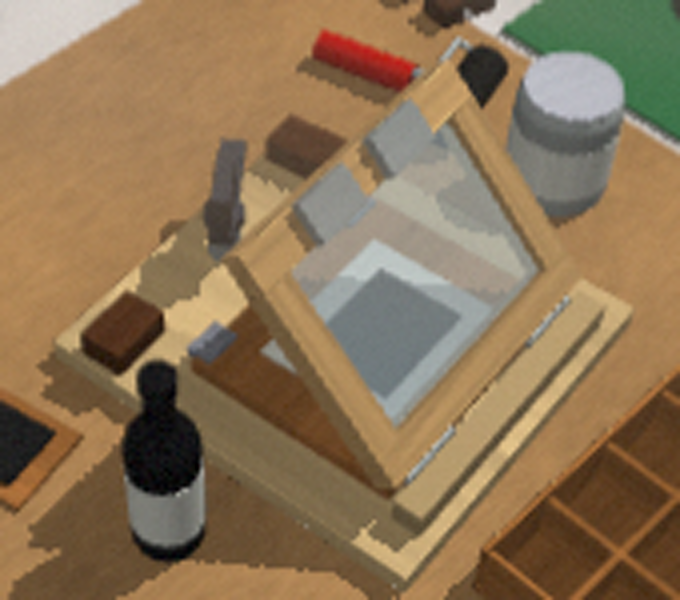

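```bash
cat > h.py <<'E'
import numpy as np, cv2
from scipy.optimize import least_squares
from scipy.spatial.transform import Rotation as R
F=np.diag([1.,-1,-1])
def proj(P,c,E=None):
    E=c["extrinsics"] if E is None else E
    Q=(np.atleast_2d(P)@E[:3,:3].T+E[:3,3])@F
    K=np.array([[c["fx"],0,c["cx"]],[0,c["fy"],c["cy"]],[0,0,1]])
    return cv2.projectPoints(Q.astype(float),np.zeros(3),np.zeros(3),K,c["dist"])[0][:,0]
def press(P,x,y,a):
    P=np.atleast_2d(P); c,s=np.cos(a),np.sin(a)
    return np.c_[x+c*P[:,0]-s*P[:,1], y+s*P[:,0]+c*P[:,1], P[:,2]]
def frm(P,t):  # frame coordinates (u = distance from hinge towards near, y, z above hinge) -> press
    P=np.atleast_2d(P)
    return np.c_[.1-P[:,0]*np.cos(t)+P[:,2]*np.sin(t),P[:,1],.046+P[:,0]*np.sin(t)+P[:,2]*np.cos(t)]
def but(P,b,s=0):
    P=np.atleast_2d(P); c,sn=np.cos(b),np.sin(b)
    return np.c_[-.125+c*P[:,0]-sn*P[:,1],sn*P[:,0]+c*P[:,1],P[:,2]+s]
E
python3 - <<'E'
from h import *; from cell import cams
T,S=cams.calibration("top"),cams.calibration("scene")
t=lambda *p:np.array(p)/3.8+[215,130]-.37
s=lambda *p:np.array(p)/4+[260,120]-.37
B=[(T,t(52,82),(.135,.14,.02)),(T,t(487,48),(.135,-.14,.02)),(T,t(531,514),(-.165,-.14,.02)),(T,t(67,550),(-.165,.14,.02)),
(S,s(632,312),(.135,.14,.02)),(S,s(403,575),(.135,-.14,.02)),(S,s(57,345),(-.165,-.14,.02))]
FR=[(T,t(42,258),(.185,.11,.01)),(T,t(472,218),(.185,-.11,.01)),(T,t(47,283),(.185,.11,-.01)),(T,t(474,247),(.185,-.11,-.01)),
(S,s(230,258),(.185,-.11,.01)),(S,s(462,70),(.185,.11,.01))]
BU=[(T,t(195,537),(.07,0,.063)),]
def f(p):
    r=[proj(press(P,*p[:3]),c)[0]-u for c,u,P in B]
    r+=[proj(press(frm(P,p[3]),*p[:3]),c)[0]-u for c,u,P in FR]
    r+=[proj(press(but(P,p[4]),*p[:3]),c)[0]-u for c,u,P in BU]
    return np.ravel(r)
o=least_squares(f,[.6,.03,0,.8,2.3],loss="soft_l1")
print(o.x); print(np.round(f(o.x).reshape(-1,2),1))
p=o.x
print("wing",press([-.125,0,.097],*p[:3]),"front",press(frm([.17,0,.01],p[3]),*p[:3]))
# strike slot middle top crop: gap between plates x 235..285 at row ~213
for q in np.linspace(-.02,.02,9):
    e=press(frm([[.17,q-.0135,.019],[.17,q+.0135,.019],[.17,q+.0585,.019],[.17,q-.0585,.019]],p[3]),*p[:3])
    print(q,np.round((proj(e,T)-[215,130]+.37)*3.8,0).tolist(),np.round((proj(e,S)-[260,120]+.37)*4,0).tolist())
E
```

```text
[0.58483994 0.12772291 0.12021124 0.78973144 2.17797317]
[[-0.1 -1.4]
 [ 0.2 -1.2]
 [ 0.8  0.4]
 [-0.7  0.6]
 [ 1.3 -0.4]
 [ 1.1  2. ]
 [-0.9 -0.6]
 [-0.6 -1.8]
 [ 1.4 -0.1]
 [ 0.   0.5]
 [ 1.1  1.2]
 [ 2.  -0. ]
 [-2.8 -2.2]
 [-0.7  0.5]]
wing [[0.46074203 0.11273267 0.097     ]] front [[0.57234627 0.12621376 0.17376828]]
-0.02 [[323.0, 199.0], [270.0, 203.0], [181.0, 210.0], [412.0, 192.0]] [[339.0, 202.0], [366.0, 177.0], [408.0, 137.0], [294.0, 245.0]]
-0.015 [[313.0, 200.0], [260.0, 204.0], [171.0, 211.0], [402.0, 193.0]] [[344.0, 197.0], [371.0, 173.0], [413.0, 133.0], [299.0, 240.0]]
-0.01 [[303.0, 201.0], [250.0, 205.0], [162.0, 211.0], [392.0, 194.0]] [[349.0, 193.0], [375.0, 168.0], [417.0, 128.0], [304.0, 235.0]]
-0.005000000000000001 [[294.0, 201.0], [240.0, 205.0], [152.0, 212.0], [382.0, 195.0]] [[354.0, 188.0], [380.0, 164.0], [422.0, 124.0], [309.0, 231.0]]
0.0 [[284.0, 202.0], [231.0, 206.0], [142.0, 213.0], [372.0, 195.0]] [[359.0, 183.0], [385.0, 159.0], [426.0, 120.0], [314.0, 226.0]]
0.005000000000000001 [[274.0, 203.0], [221.0, 207.0], [132.0, 214.0], [363.0, 196.0]] [[364.0, 179.0], [390.0, 155.0], [431.0, 116.0], [319.0, 221.0]]
0.009999999999999998 [[264.0, 204.0], [211.0, 208.0], [122.0, 215.0], [353.0, 197.0]] [[369.0, 174.0], [394.0, 150.0], [435.0, 111.0], [325.0, 216.0]]
0.015000000000000003 [[254.0, 204.0], [201.0, 208.0], [113.0, 215.0], [343.0, 198.0]] [[374.0, 170.0], [399.0, 146.0], [440.0, 107.0], [330.0, 211.0]]
0.02 [[244.0, 205.0], [191.0, 209.0], [103.0, 216.0], [333.0, 198.0]] [[378.0, 165.0], [404.0, 141.0], [444.0, 103.0], [335.0, 207.0]]
```

```bash
cat >> h.py <<'E'
PP=(.58484,.12772,.12021)
def tool(phi):
    c,s=np.cos(phi),np.sin(phi); return np.array([[s,0,c],[-c,0,s],[0,-1,0]])
def rows(targets,robot,grip,p0=None,R0=None):
    """targets: (x,y,z,phi) world; prints plan rows from the present (or given commanded) pose"""
    o=robot.observe(); p0=o["tool_pos"] if p0 is None else np.array(p0)
    R0=R.from_euler("xyz",o["tool_rot"]).as_matrix() if R0 is None else R0
    for x,y,z,ph in targets:
        d=R0.T@(np.array([x,y,z])-p0); w=R.from_matrix(R0.T@tool(ph)).as_rotvec(degrees=True)
        print([round(v,4) for v in d]+[round(v,1) for v in w]+[grip])
def tip(t,u=.178,y=.086,half=.0095,dz=0,pp=None):  # TCP world for fingertip's near edge on rail at angle t
    c=frm([u,y,.01],t)[0]+[half,0,.011+dz]
    return press(c,*(pp or PP))[0]
E
python3 - <<'E'
from h import *; from cell import robot
o=robot.observe()
phi=-1.45
a=tip(.95); print(a, tip(.85),tip(0))
rows([(.35,-.30,.32,-1.2),(.45,-.1,.33,-1.3),(a[0],a[1],.32,phi)],robot,1)
E
```

```text
[0.58851967 0.21478961 0.20760479] [0.57406597 0.21304371 0.19732774] [0.50652115 0.20488481 0.067     ]
[np.float64(-0.1771), np.float64(-0.0827), np.float64(-0.0992), np.float64(0.1), np.float64(5.6), np.float64(-0.0), 1]
[np.float64(-0.3565), np.float64(-0.0925), np.float64(-0.2326), np.float64(0.1), np.float64(11.3), np.float64(-0.0), 1]
[np.float64(-0.6221), np.float64(-0.0822), np.float64(-0.4511), np.float64(0.1), np.float64(19.9), np.float64(0.0), 1]
```

Emit:
{"method": "apply_moves", "body": {"plan": [[-0.62, -0.082, -0.45, 0, 20, 0, 1], [-0.62, -0.082, -0.45, 0, 20, 0, 1], [-0.62, -0.082, -0.45, 0, 20, 0, 1], [-0.62, -0.082, -0.45, 0, 20, 0, 1], [-0.62, -0.082, -0.45, 0, 20, 0, 1]], "squeeze": 20}}

```text
time: 0.72
tool_pos: [0.3789, -0.1914, 0.271]
tool_rot: [-1.571, 0.0, -3.023]
contact_force: [0.6, -0.5, 0.6]
opening: 0.0461
```

Run:
```python
from h import *; from cell import robot
print(robot.observe()["tool_pos"]); rows([(.5885,.2148,.32,-1.45)],robot,1)
```

```text
[ 0.37887042 -0.19141973  0.27098667]
[np.float64(-0.2561), np.float64(-0.049), np.float64(-0.3787), np.float64(-0.0), np.float64(-0.1), np.float64(-0.0), 1]
```

Emit:
{"method": "apply_moves", "body": {"plan": [[-0.256, -0.049, -0.379, 0, 0, 0, 1], [-0.256, -0.049, -0.379, 0, 0, 0, 1], [-0.256, -0.049, -0.379, 0, 0, 0, 1], [-0.256, -0.049, -0.379, 0, 0, 0, 1], [-0.256, -0.049, -0.379, 0, 0, 0, 1]]}}

```text
time: 1.35
tool_pos: [0.5211, 0.085, 0.3041]
tool_rot: [-1.571, -0.0, -3.023]
contact_force: [0.9, -1.0, -0.0]
opening: 0.001
```

Run:
```python
from h import *; from cell import robot
print(robot.observe()["tool_pos"]); rows([(.5885,.2148,.24,-1.45)],robot,1)
```

```text
[0.52113444 0.08500348 0.30412973]
[np.float64(-0.0823), np.float64(0.0641), np.float64(-0.1209), np.float64(-0.0), np.float64(-0.1), np.float64(0.0), 1]
```

Emit:
{"method": "apply_moves", "body": {"plan": [[-0.041, 0.01, -0.06, 0, 0, 0, 1], [-0.082, 0.03, -0.121, 0, 0, 0, 1], [-0.082, 0.064, -0.121, 0, 0, 0, 1], [-0.082, 0.064, -0.121, 0, 0, 0, 1], [-0.082, 0.064, -0.121, 0, 0, 0, 1]]}}

```text
time: 1.98
tool_pos: [0.5878, 0.2122, 0.241]
tool_rot: [-1.57, 0.0, -3.023]
contact_force: [-0.2, 0.5, 0.5]
opening: 0.0003
```

```bash
cat > w.py <<'E'
import sys,cv2; from h import *; from cell import robot,cams
def wrist_E(o,c):
    T=np.eye(4);T[:3,:3]=R.from_euler("xyz",o["tool_rot"]).as_matrix();T[:3,3]=o["tool_pos"]
    return np.linalg.inv(T@c["T_tool_cam"])
E
python3 - <<'E'
from w import *
o=robot.observe(); im=cams.read_camera("wrist"); c=cams.calibration("wrist"); E=wrist_E(o,c)
print(o["tool_pos"],o["contact_force"])
t=.79
for y in(.11,-.11):
  for u in(.155,.185):
    q=proj(press(frm([u,y,.01],t),*PP),c,E)[0]; print(y,u,q.round())
    if abs(q).max()<700: cv2.circle(im,tuple(int(v) for v in q),2,(0,0,255),-1)
cv2.imwrite("pics/w1.png",im)
P=[tip(x) for x in (.85,.75,.65,.55,.45)]
rows([(*p,-1.45) for p in P],robot,1)
E
```

```text
[0.58783588 0.21215389 0.2410002 ] [-0.18898319  0.45391033  0.52946014]
0.11 0.155 [287. 230.]
0.11 0.185 [285. 265.]
-0.11 0.155 [549. 229.]
-0.11 0.185 [564. 264.]
[np.float64(0.0139), np.float64(0.0445), np.float64(-0.0028), np.float64(-0.0), np.float64(-0.2), np.float64(-0.1), 1]
[np.float64(0.0274), np.float64(0.0561), np.float64(-0.0027), np.float64(-0.0), np.float64(-0.2), np.float64(-0.1), 1]
[np.float64(0.0397), np.float64(0.0691), np.float64(-0.0027), np.float64(-0.0), np.float64(-0.2), np.float64(-0.1), 1]
[np.float64(0.0506), np.float64(0.0832), np.float64(-0.0027), np.float64(-0.0), np.float64(-0.2), np.float64(-0.1), 1]
[np.float64(0.06), np.float64(0.0983), np.float64(-0.0027), np.float64(-0.0), np.float64(-0.2), np.float64(-0.1), 1]
```

View pics/w1.png

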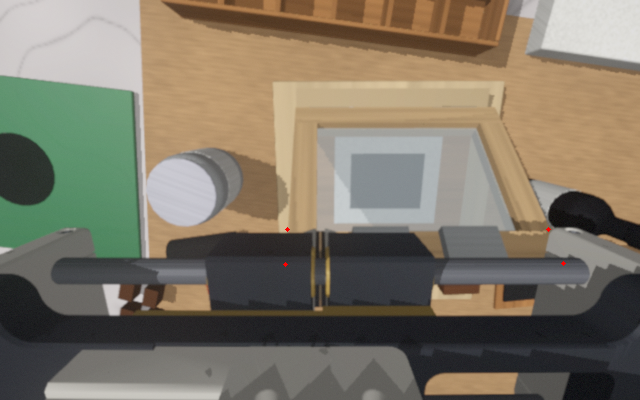

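The view confirms the model: the rail's left outer edge sits at about (292,225), against a predicted (287,230). The fingers hang over the left corner of the near rail.

Emit:
{"method": "apply_moves", "body": {"plan": [[0.008, 0.025, -0.003, 0, 0, 0, 1], [0.014, 0.0445, -0.003, 0, 0, 0, 1], [0.018, 0.0475, -0.003, 0, 0, 0, 1], [0.021, 0.05, -0.003, 0, 0, 0, 1], [0.024, 0.053, -0.003, 0, 0, 0, 1]]}}

```text
time: 2.65
tool_pos: [0.5644, 0.2128, 0.1888]
tool_rot: [-1.571, 0.004, -3.023]
contact_force: [0.7, 0.0, 2.9]
opening: 0.0007
```

Run:
```python
from h import *; from cell import robot
o=robot.observe();print(o["tool_pos"],o["contact_force"])
R0=R.from_euler("xyz",o["tool_rot"]).as_matrix()
rows([(*tip(x),-1.45) for x in (.7,.6,.5,.4,.3)],robot,1)
```

```text
[0.56443774 0.21275532 0.18880074] [0.68092066 0.0302793  2.90015232]
[np.float64(0.0102), np.float64(0.0094), np.float64(0.0009), np.float64(0.0), np.float64(-0.1), np.float64(-0.2), 1]
[np.float64(0.0218), np.float64(0.023), np.float64(0.0009), np.float64(0.0), np.float64(-0.1), np.float64(-0.2), 1]
[np.float64(0.032), np.float64(0.0376), np.float64(0.0009), np.float64(0.0), np.float64(-0.1), np.float64(-0.2), 1]
[np.float64(0.0407), np.float64(0.0531), np.float64(0.001), np.float64(0.0), np.float64(-0.1), np.float64(-0.2), 1]
[np.float64(0.0478), np.float64(0.0695), np.float64(0.001), np.float64(0.0), np.float64(-0.1), np.float64(-0.2), 1]
```

Emit:
{"method": "apply_moves", "body": {"plan": [[0.01, 0.009, 0.001, 0, 0, 0, 1], [0.021, 0.022, 0.001, 0, 0, 0, 1], [0.031, 0.036, 0.001, 0, 0, 0, 1], [0.039, 0.05, 0.001, 0, 0, 0, 1], [0.046, 0.064, 0.001, 0, 0, 0, 1]]}}

```text
time: 3.28
tool_pos: [0.5186, 0.2068, 0.1237]
tool_rot: [-1.571, 0.003, -3.023]
contact_force: [0.7, 0.8, 0.1]
opening: 0.0006
```

Run:
```python
from h import *; from cell import robot
o=robot.observe();print(o["tool_pos"],o["contact_force"])
rows([(*tip(x),-1.45) for x in (.3,.2,.15,.1,.05,.02)],robot,1)
```

```text
[0.51859815 0.20678782 0.12371822] [0.68625994 0.7664022  0.14501615]
[np.float64(0.0013), np.float64(0.0046), np.float64(0.0004), np.float64(0.0), np.float64(-0.1), np.float64(-0.2), 1]
[np.float64(0.0067), np.float64(0.0215), np.float64(0.0005), np.float64(0.0), np.float64(-0.1), np.float64(-0.2), 1]
[np.float64(0.0088), np.float64(0.0302), np.float64(0.0005), np.float64(0.0), np.float64(-0.1), np.float64(-0.2), 1]
[np.float64(0.0104), np.float64(0.039), np.float64(0.0005), np.float64(0.0), np.float64(-0.1), np.float64(-0.2), 1]
[np.float64(0.0116), np.float64(0.0478), np.float64(0.0005), np.float64(0.0), np.float64(-0.1), np.float64(-0.2), 1]
[np.float64(0.0121), np.float64(0.0531), np.float64(0.0005), np.float64(0.0), np.float64(-0.1), np.float64(-0.2), 1]
```

Emit:
{"method": "apply_moves", "body": {"plan": [[0.0035, 0.0115, 0, 0, 0, 0, 1], [0.006, 0.02, 0, 0, 0, 0, 1], [0.0085, 0.029, 0, 0, 0, 0, 1], [0.01, 0.037, 0, 0, 0, 0, 1], [0.0115, 0.044, 0, 0, 0, 0, 1]]}}

```text
time: 3.9
tool_pos: [0.5068, 0.2052, 0.0787]
tool_rot: [-1.571, 0.001, -3.023]
contact_force: [1.0, -0.6, 1.2]
opening: 0.0004
```

Run:
```python
from h import *; from cell import robot,cams
import cv2
o=robot.observe();print(o["tool_pos"],o["contact_force"])
rows([(*tip(x),-1.45) for x in (.05,.02,0)],robot,1)
cv2.imwrite("pics/s2.png",cv2.resize(cams.read_camera("scene")[120:270,260:430],None,fx=4,fy=4,interpolation=cv2.INTER_CUBIC))
```

```text
[0.50684118 0.2051655  0.07874353] [ 0.95650867 -0.63545535  1.1977372 ]
[np.float64(-0.0004), np.float64(0.0029), np.float64(0.0002), np.float64(-0.0), np.float64(-0.1), np.float64(-0.0), 1]
[np.float64(0.0001), np.float64(0.0082), np.float64(0.0002), np.float64(-0.0), np.float64(-0.1), np.float64(-0.0), 1]
[np.float64(0.0004), np.float64(0.0117), np.float64(0.0002), np.float64(-0.0), np.float64(-0.1), np.float64(-0.0), 1]
```

View pics/s2.png

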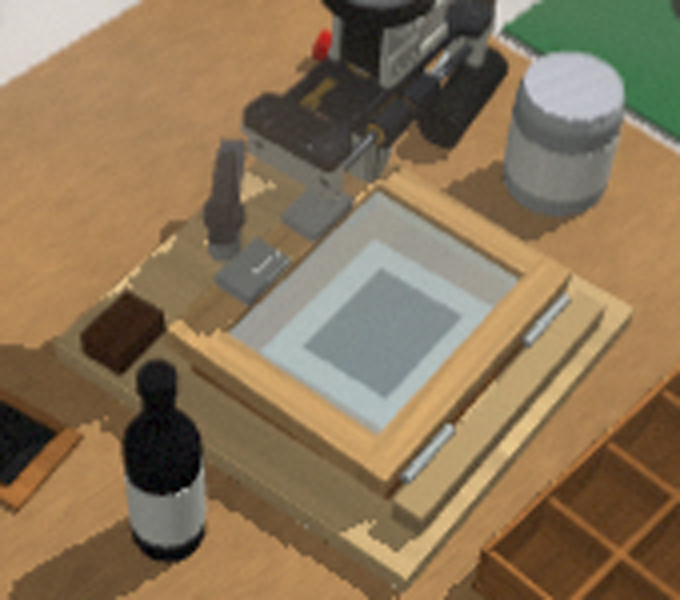

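The frame has followed the fingers and is nearly flat: the near rail's right corner is at about (175,325), with a small gap under it. I'll finish gently.

Emit:
{"method": "apply_moves", "body": {"plan": [[0, 0.004, 0, 0, 0, 0, 1], [0, 0.007, 0, 0, 0, 0, 1], [0, 0.01, 0, 0, 0, 0, 1], [0, 0.0115, 0, 0, 0, 0, 1], [0, 0.0115, 0, 0, 0, 0, 1]]}}

```text
time: 4.58
tool_pos: [0.5067, 0.2052, 0.0675]
tool_rot: [-1.571, 0.0, -3.023]
contact_force: [0.4, -0.2, 0.7]
opening: 0.0003
```

Emit:
{"method": "apply_moves", "body": {"plan": [[0, 0.0005, 0, 0, 0, 0, 1], [0, 0.001, 0, 0, 0, 0, 1], [0, 0.0015, 0, 0, 0, 0, 1], [0, 0.002, 0, 0, 0, 0, 1], [0, 0.002, 0, 0, 0, 0, 1]]}}

```text
time: 5.2
tool_pos: [0.5067, 0.2052, 0.0663]
tool_rot: [-1.571, 0.001, -3.023]
contact_force: [-2.0, -0.6, 6.9]
opening: 0.0005
```

Emit:
{"method": "apply_moves", "body": {"plan": [[0, -0.02, 0, 0, 0, 0, 1], [0, -0.07, 0, 0, -10, 0, 1], [0.0, -0.13, 0, 0, -20, 0, 1], [0.02, -0.15, 0.03, 0, -30, 0, 0], [0.05, -0.15, 0.07, 0, -40, 0, -1]]}}

```text
time: 5.82
tool_pos: [0.4661, 0.1295, 0.2174]
tool_rot: [-1.567, 0.004, -2.317]
contact_force: [0.3, -0.9, -0.3]
opening: 0.016
```

Run:
```python
from h import *; from cell import robot
print(robot.observe()["tool_pos"]); rows([(.4607,.1127,.20,.73)],robot,-1)
```

```text
[0.46606291 0.12949886 0.21744354]
[np.float64(0.016), np.float64(0.0174), np.float64(0.0074), np.float64(-0.3), np.float64(-84.6), np.float64(-0.0), -1]
```

Emit:
{"method": "apply_moves", "body": {"plan": [[0.016, 0.017, 0.007, 0, -10, 0, -1], [0.016, 0.017, 0.007, 0, -20, 0, -1], [0.016, 0.017, 0.007, 0, -30, 0, -1], [0.016, 0.017, 0.007, 0, -40, 0, -1], [0.016, 0.017, 0.007, 0, -50, 0, -1]]}}

```text
time: 6.45
tool_pos: [0.4593, 0.1132, 0.1985]
tool_rot: [-1.571, -0.0, -1.446]
contact_force: [-0.4, -0.4, 0.2]
opening: 0.0656
```

Emit:
{"method": "apply_moves", "body": {"plan": [[0, 0, 0, 0, -10, 0, -1], [0, 0, 0, 0, -20, 0, -1], [0, 0, 0, 0, -30, 0, -1], [0, 0, 0, 0, -34, 0, -1], [0, 0, 0, 0, -34, 0, -1]]}}

```text
time: 7.08
tool_pos: [0.4593, 0.1133, 0.1985]
tool_rot: [-1.571, -0.0, -0.859]
contact_force: [-0.4, -0.0, 0.2]
opening: 0.0917
```

Run:
```python
from w import *
o=robot.observe(); im=cams.read_camera("wrist"); c=cams.calibration("wrist"); E=wrist_E(o,c)
print(o["tool_pos"],o["tool_rot"])
pts={"wing ends":but([[.025,0,.097],[-.025,0,.097]],2.18),"tip":but([[.07,.009,.063],[.07,-.009,.063],[-.025,.009,.063],[-.025,-.009,.063]],2.18),
"slot":frm([[.185,.0135,.019],[.185,-.0135,.019],[.155,.0135,.019],[.155,-.0135,.019]],0),"rail":frm([[.185,.11,.01],[.185,-.11,.01]],0)}
for k,v in pts.items():
    q=proj(press(v,*PP),c,E); print(k,q.round().tolist())
    for a in q:
        if abs(a).max()<700: cv2.circle(im,tuple(int(round(v)) for v in a),2,(0,0,255),-1)
cv2.imwrite("pics/w2.png",im)
```

```text
[0.45930815 0.11326443 0.19852786] [-1.57088792e+00 -1.27147905e-05 -8.59439685e-01]
wing ends [[320.0, 177.0], [321.0, 230.0]]
tip [[310.0, 124.0], [329.0, 124.0], [312.0, 219.0], [330.0, 218.0]]
slot [[360.0, 206.0], [345.0, 227.0], [384.0, 222.0], [368.0, 242.0]]
rail [[417.0, 125.0], [296.0, 290.0]]
```

View pics/w2.png

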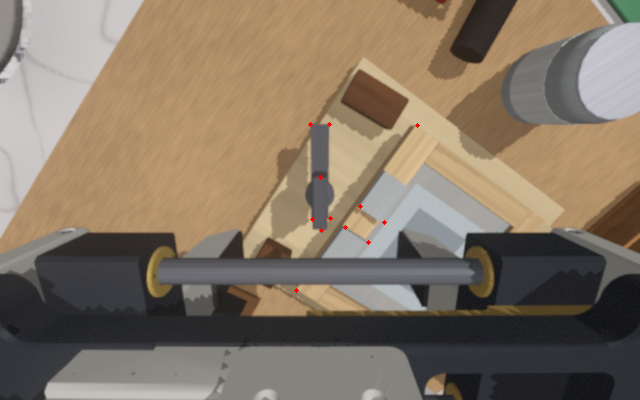

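The red model points lie on the turnbutton: arm tip at about (320,124), grip at column 320. They also fall close to the strike slot at about (364,222). I'll crop in on the slot.

Run:
```python
from w import *
im=cams.read_camera("wrist")
cv2.imwrite("pics/w3.png",cv2.resize(im[110:235,290:450],None,fx=5,fy=4.8) if 0 else cv2.resize(im[112:232,290:450],None,fx=5,fy=5,interpolation=cv2.INTER_CUBIC))
```

```text
(no output)
```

View pics/w3.png

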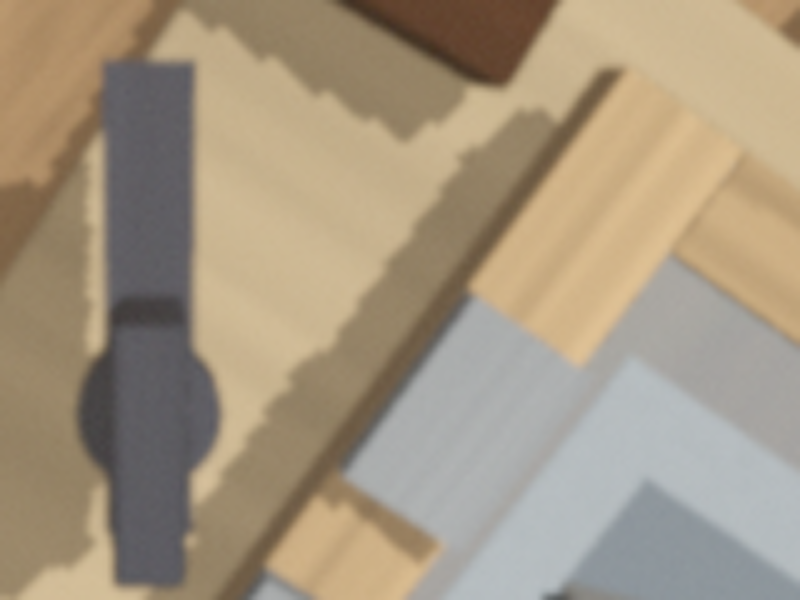

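The slot's inner near corners are at (359,207) and (343,226). The model with zero offset puts them at (360,206) and (345,227), so the slot is within about 1 mm of centre. The grip is centred under the jaws. I'll partly close, descend, then grip.

Emit:
{"method": "apply_moves", "body": {"plan": [[0.001, 0.01, 0, 0, 0, 0, 0.35], [0.001, 0.03, 0, 0, 0, 0, 0.35], [0.001, 0.05, 0, 0, 0, 0, 0.35], [0.001, 0.07, 0, 0, 0, 0, 0.35], [0.001, 0.08, 0, 0, 0, 0, 0.35]]}}

```text
time: 7.8
tool_pos: [0.4593, 0.1124, 0.1172]
tool_rot: [-1.573, 0.001, -0.859]
contact_force: [-0.8, 0.2, -0.9]
opening: 0.0467
```

Emit:
{"method": "apply_moves", "body": {"plan": [[0, 0.01, 0, 0, 0, 0, 0.35], [0, 0.02, 0, 0, 0, 0, 0.35], [0, 0.03, 0, 0, 0, 0, 0.35], [0, 0.039, 0, 0, 0, 0, 0.35], [0, 0.039, 0, 0, 0, 0, 0.35]]}}

```text
time: 8.43
tool_pos: [0.4596, 0.1125, 0.079]
tool_rot: [-1.572, 0.001, -0.859]
contact_force: [0.7, -0.2, 0.6]
opening: 0.0296
```

Emit:
{"method": "apply_moves", "body": {"plan": [[0, 0, 0, 0, 0, 0, 0.6], [0, 0, 0, 0, 0, 0, 1], [0, 0, 0, 0, 0, 0, 1], [0, 0, 0, 0, 0, 0, 1], [0, 0, 0, 0, 0, 0, 1]], "squeeze": 30}}

```text
time: 9.05
tool_pos: [0.4598, 0.1122, 0.0799]
tool_rot: [-1.571, -0.0, -0.859]
contact_force: [-3.4, -4.6, 5.5]
opening: 0.0139
```

Emit:
{"method": "apply_moves", "body": {"plan": [[0, -0.004, -0.0005, 0, 0, 0, 1], [0, -0.008, -0.0005, 0, 0, 0, 1], [0, -0.013, -0.0005, 0, 0, 0, 1], [0, -0.018, -0.0005, 0, 0, 0, 1], [0, -0.018, -0.0005, 0, 0, 0, 1]]}}

```text
time: 9.68
tool_pos: [0.4597, 0.1122, 0.0979]
tool_rot: [-1.571, -0.0, -0.859]
contact_force: [2.1, -2.6, -7.9]
opening: 0.0134
```

Emit:
{"method": "apply_moves", "body": {"plan": [[0, 0, 0, 0, 10, 0, 1], [0, 0, 0, 0, 20, 0, 1], [0, 0, 0, 0, 30, 0, 1], [0, 0, 0, 0, 40, 0, 1], [0, 0, 0, 0, 50, 0, 1]]}}

```text
time: 10.3
tool_pos: [0.4588, 0.1119, 0.0972]
tool_rot: [-1.573, -0.001, -1.737]
contact_force: [-0.1, -3.4, -7.8]
opening: 0.0134
```

Emit:
{"method": "apply_moves", "body": {"plan": [[0, 0, 0, 0, 10, 0, 1], [0, 0, 0, 0, 20, 0, 1], [0, 0, 0, 0, 30, 0, 1], [0, 0, 0, 0, 40, 0, 1], [0, 0, 0, 0, 50, 0, 1]]}}

```text
time: 10.92
tool_pos: [0.458, 0.1123, 0.097]
tool_rot: [-1.573, -0.003, -2.609]
contact_force: [-1.3, -0.2, -7.8]
opening: 0.0142
```

Emit:
{"method": "apply_moves", "body": {"plan": [[0, 0, 0, 0, 6, 0, 1], [0, 0, 0, 0, 12, 0, 1], [0, 0, 0, 0, 18, 0, 1], [0, 0, 0, 0, 24, 0, 1], [0, 0, 0, 0, 24, 0, 1]]}}

```text
time: 11.55
tool_pos: [0.4579, 0.1127, 0.097]
tool_rot: [-1.572, -0.004, -3.022]
contact_force: [-3.4, 2.7, -8.2]
opening: 0.0139
```

Emit:
{"method": "apply_moves", "body": {"plan": [[0, 0.003, 0, 0, 0, 0, 1], [0, 0.006, 0, 0, 0, 0, 1], [0, 0.009, 0, 0, 0, 0, 1], [0, 0.011, 0, 0, 0, 0, 1], [0, 0.011, 0, 0, 0, 0, 1]]}}

```text
time: 12.18
tool_pos: [0.4579, 0.1127, 0.086]
tool_rot: [-1.572, -0.004, -3.021]
contact_force: [-4.8, 3.0, -7.4]
opening: 0.0135
```

Emit:
{"method": "apply_moves", "body": {"plan": [[0, 0.002, 0, 0, 0, 0, 1], [0, 0.004, 0, 0, 0, 0, 1], [0, 0.005, 0, 0, 0, 0, 1], [0, 0.006, 0, 0, 0, 0, 1], [0, 0.006, 0, 0, 0, 0, 1]]}}

```text
time: 12.8
tool_pos: [0.4577, 0.1127, 0.0812]
tool_rot: [-1.572, -0.004, -3.021]
contact_force: [-9.8, 3.4, 5.3]
opening: 0.0139
```

Emit:
{"method": "apply_moves", "body": {"plan": [[0, 0, 0, 0, 0, 0, 0.3], [0, 0, 0, 0, 0, 0, 0.3], [0, 0, 0, 0, 0, 0, 0.3], [0, 0, 0, 0, 0, 0, 0.3], [0, 0, 0, 0, 0, 0, 0.3]]}}

```text
time: 13.42
tool_pos: [0.4598, 0.1122, 0.0807]
tool_rot: [-1.571, 0.0, -3.023]
contact_force: [0.2, -0.2, -0.5]
opening: 0.0318
```

Emit:
{"method": "apply_moves", "body": {"plan": [[0, -0.01, 0, 0, 0, 0, 0.3], [0, -0.03, 0, 0, 0, 0, 0.3], [0, -0.06, 0, 0, 0, 0, 0.3], [0, -0.1, 0, 0, 0, 0, -1], [0, -0.12, 0, 0, 0, 0, -1]]}}

```text
time: 14.05
tool_pos: [0.4604, 0.1123, 0.2035]
tool_rot: [-1.571, 0.004, -3.023]
contact_force: [0.1, 1.0, -0.2]
opening: 0.048
```

Run:
```python
from w import *
o=robot.observe(); im=cams.read_camera("wrist"); c=cams.calibration("wrist"); E=wrist_E(o,c)
print(o["tool_pos"],o["tool_rot"],o["contact_force"])
for s in (.001,.010):
    print(s,proj(press(but([[.07,.009,.063],[.07,-.009,.063],[-.025,.009,.063],[.025,0,.097],[-.025,0,.097]],0,s),*PP),c,E).round(1).tolist())
print(proj(press(frm([[.155,.0135,.019],[.155,-.0135,.019]],0),*PP),c,E).round(1).tolist())
cv2.imwrite("pics/w4.png",im)
b=cams.read_camera("scene")[120:270,260:430]
a=cv2.resize(b,None,fx=4,fy=4,interpolation=cv2.INTER_CUBIC); cv2.imwrite("pics/s4.png",a)
```

```text
[0.4603989  0.1122882  0.20345201] [-1.57055827  0.00375616 -3.02274578] [ 0.1137894   0.99839162 -0.21827066]
0.001 [[309.4, 124.4], [328.0, 124.4], [310.4, 217.7], [318.7, 176.4], [318.8, 229.0]]
0.01 [[309.1, 124.4], [328.3, 124.4], [310.1, 220.4], [318.7, 178.3], [318.8, 232.5]]
[[304.7, 124.4], [332.7, 124.4]]
```

View pics/w4.png

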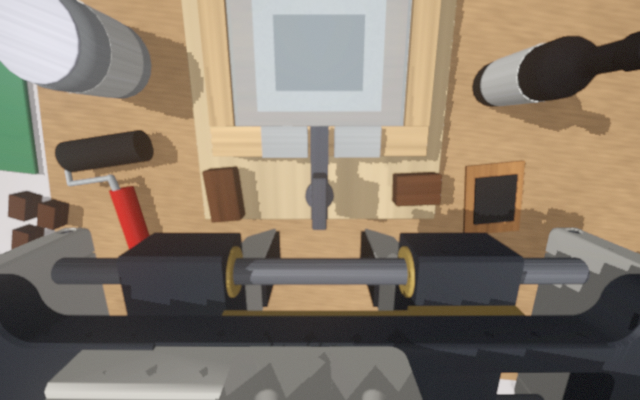

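View pics/s4.png

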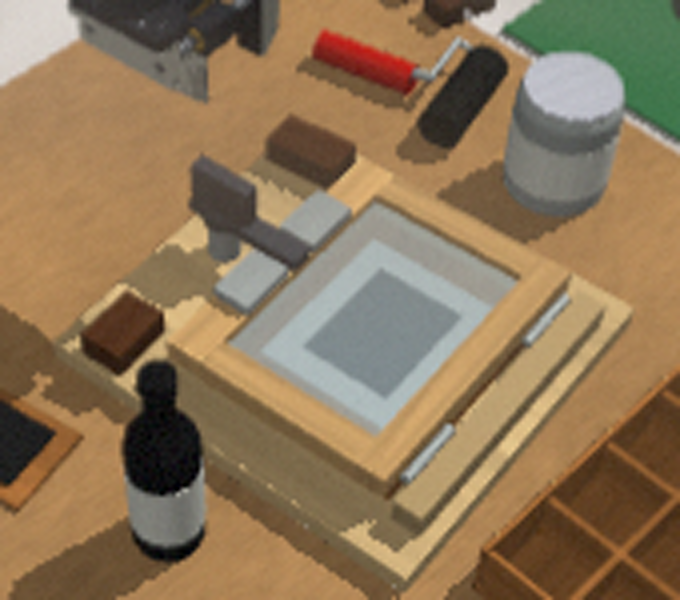

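The arm lies square in the slot, at columns 310–328 between plates at about 307 and 334. The grip's near end is at row ~229, which fits a stem of 1 mm (229.0) rather than 10 mm (232.5). The frame is flat and the neighbours are in place, so I'm handing in.

Emit:
{"method": "apply_moves", "body": {"plan": [[0, -0.02, 0, 0, 0, 0, -1], [0, -0.04, 0, 0, 0, 0, -1], [0, -0.04, 0, 0, 0, 0, -1], [0, -0.04, 0, 0, 0, 0, -1], [0, -0.04, 0, 0, 0, 0, -1]]}}

```text
time: 14.78
tool_pos: [0.4591, 0.1121, 0.2395]
tool_rot: [-1.571, -0.002, -3.023]
contact_force: [0.3, 0.8, -0.1]
opening: 0.0918
```

```bash
python3 -c "
from cell import robot
print(robot.observe()['contact_force']); print(robot.hand_in())"
```

```text
[ 0.28319556  0.79903567 -0.12036033]
the job is handed in; nothing more can be done
None
```

I closed the frame and secured it with the turnbutton, then handed in at about 15 s of the 67 s allowed. Handing in gives no verdict, so the result rests on my own checks.

- **Frame:** I lowered it by following the left end of its near rail down with closed fingertips. The last push was read at about 7 N, and I kept clear of the glass. I only read the force at the end of each move, so brief peaks in between were not seen.
- **Turnbutton:** I gripped it, lifted it about 18 mm, and turned it 124° to square over the rail. I then lowered it with no resistance at plate height until it touched bottom at about 5 N, and released it.
- **Last checks:** The wrist picture shows the arm centred in the slot, at the row expected for a stem height of about 1 mm (229, against 232.5 if it lay on the plates). In the scene picture the frame is flat and the other things look unmoved. The tool is well clear and reads no contact force.

No check failed or disagreed with another.

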